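# Heft three tins and hold up the heaviest

## Task

The scale is taken, so find the heaviest of the three identical tins by hand: swing the crate's steel hold-down bar up and right over to the back, then, from left to right, lift each tin straight up clear of its hole for a moment to feel its weight, setting it gently back in its hole before you take the next. Finish holding the heaviest tin up, upright and still, at least 15 cm above where it stood, with the other two standing back in their holes; the program ends while the robot is still holding it. Leave the other things on the counter where they are.

Things in the scene. Friction and masses are not known exactly. Their poses are not given: they have to be found in the camera images.
- crate: the plywood transit crate, fixed to the counter: 124 mm deep (x), 374 mm long (y), end boards 82 mm tall. Origin: centre of its underside, at counter height; x to its back, y to its left end, z up; turned at most 0.25 rad. The tins stand in three holes at x = 0, y = +115, 0, -115 mm, on a base 12 mm above the counter (tin centres then 64.5 mm above it).
- hole_mid (a point): centre of the middle hole, in the top of the crate's holed board, 44 mm above the counter. The three round holes are 64 mm wide (3 mm to spare each side) and 32 mm deep to the base, so a tin's foot is out of its hole once raised 32 mm; the board's top is 20 mm below a seated tin's centre.
- hold_bar (a joint): angle of the hold-down bar (rad): 0 = shut, 4 mm above the lids so that no tin comes out; 2.1 = right over at the back, at its stop; starts at 0 to 0.12. Axis along the crate's y at x = +48, z = 72 mm in the crate's frame. No spring or latch: its weight keeps it shut; past about 0.9 rad it falls over to the back by itself. About 2 N at the tab moves it.
- bar_tab (a point): middle of the top edge of the lift tab, an upright steel plate on the middle of the bar: 44 mm wide along y, 4 mm thick (rolled edge 9 mm), rising 35 mm above the bar's centre line. Shut, this point is 161 mm above the counter, over the middle tin, 44 mm above its lid. Push the tab to the crate's back with closed fingers from its front, or pinch it; it turns with the bar.
- tin_left_center (a point): centre (half-way up) of the tin that starts in the left (+y) hole: upright round closed metal tin, slip lid, blank paper band, 58 mm across (59 at the lid), 105 mm tall; z along its axis. All three look alike: two weigh 0.23 to 0.29 kg, one 0.46 to 0.58 kg, which one varies. A loose pack sits inside. Grip it across, 5 to 35 mm above this point, with 30 to 40 N.
- tin_mid_center (a point): centre (half-way up) of the tin that starts in the middle hole: upright round closed metal tin, slip lid, blank paper band, 58 mm across (59 at the lid), 105 mm tall; z along its axis. All three look alike: two weigh 0.23 to 0.29 kg, one 0.46 to 0.58 kg, which one varies. A loose pack sits inside. Grip it across, 5 to 35 mm above this point, with 30 to 40 N.
- tin_right_center (a point): centre (half-way up) of the tin that starts in the right (-y) hole: upright round closed metal tin, slip lid, blank paper band, 58 mm across (59 at the lid), 105 mm tall; z along its axis. All three look alike: two weigh 0.23 to 0.29 kg, one 0.46 to 0.58 kg, which one varies. A loose pack sits inside. Grip it across, 5 to 35 mm above this point, with 30 to 40 N.
- weight_big_center (a point): the larger brass check weight, 30 mm across, 40 mm tall; a bystander, its centre; not to be disturbed
- weight_small_center (a point): the smaller brass check weight, 24 mm across, 32 mm tall; a bystander, its centre; not to be disturbed
- marker_center (a point): the white marker pen, 17 x 135 x 16 mm, lying in front of the crate; a bystander, its centre; not to be disturbed
- keys_center (a point): the bunch of keys, 112 x 120 x 8 mm; a bystander, its centre; not to be disturbed
There are look-alikes about, which are no part of the job. Leave any green look-alike of the part that bears tin_right_center alone.

How it is judged:
On the way, in this order (a step that is already met when the one before it is completed fails the run):
1. the hold-down bar is swung right over to the back (value of joint hold_bar above 1.7 rad), for 0.2 s.
2. the left tin is hefted: lifted at least 30 mm, held by the fingers alone, with the other two standing in their holes (z of tin_left_center in the frame of crate above 0.0945 m and contact force between tin_left and the fingers above 1 N and contact force between tin_left and crate below 0.05 N and z of tin_mid_center in the frame of crate between 0.0595 and 0.0695 m and angle between each of tin_mid_center, tin_right_center's own z axis and vertical below 0.12 rad and contact force between each of tin_mid, tin_right and crate above 1.2 N and contact force between each of tin_mid, tin_right and the fingers below 0.1 N and z of tin_right_center in the frame of crate between 0.0595 and 0.0695 m), for 0.2 s.
3. the middle tin is hefted: lifted at least 30 mm, held by the fingers alone, with the other two standing in their holes (z of tin_mid_center in the frame of crate above 0.0945 m and contact force between tin_mid and the fingers above 1 N and contact force between tin_mid and crate below 0.05 N and z of tin_left_center in the frame of crate between 0.0595 and 0.0695 m and angle between each of tin_left_center, tin_right_center's own z axis and vertical below 0.12 rad and contact force between each of tin_left, tin_right and crate above 1.2 N and contact force between each of tin_left, tin_right and the fingers below 0.1 N and z of tin_right_center in the frame of crate between 0.0595 and 0.0695 m), for 0.2 s.
4. the right tin is hefted: lifted at least 30 mm, held by the fingers alone, with the other two standing in their holes (z of tin_right_center in the frame of crate above 0.0945 m and contact force between tin_right and the fingers above 1 N and contact force between tin_right and crate below 0.05 N and z of tin_left_center in the frame of crate between 0.0595 and 0.0695 m and angle between each of tin_left_center, tin_mid_center's own z axis and vertical below 0.12 rad and contact force between each of tin_left, tin_mid and crate above 1.2 N and contact force between each of tin_left, tin_mid and the fingers below 0.1 N and z of tin_mid_center in the frame of crate between 0.0595 and 0.0695 m), for 0.2 s.
At the end, for the whole second after the job is handed in: Bar back (over 1.7 rad); the heaviest tin held by the fingers alone at least 13 cm above its seat, within 0.3 rad of upright, still (under 0.03 m/s); the other two (under 3.7 N each) released, at rest, within 5 mm of seated height in their holes and 0.12 rad of upright (value of joint hold_bar above 1.7 rad and ((z of tin_left_center in the frame of crate above 0.1945 m and contact force between tin_left and the fingers above 1 N and contact force between tin_left and crate below 0.05 N and angle between tin_left_center's own z axis and vertical below 0.3 rad and linear speed of tin_left below 0.03 m/s and contact force between tin_left and tin_mid below 0.05 N and contact force between tin_left and tin_right below 0.05 N and (z of tin_mid_center in the frame of crate between 0.0595 and 0.0695 m and angle between tin_mid_center's own z axis and vertical below 0.12 rad and contact force between tin_mid and crate between 1.2 and 3.7 N and contact force between tin_mid and the fingers below 0.1 N and linear speed of tin_mid below 0.02 m/s) and (z of tin_right_center in the frame of crate between 0.0595 and 0.0695 m and angle between tin_right_center's own z axis and vertical below 0.12 rad and contact force between tin_right and crate between 1.2 and 3.7 N and contact force between tin_right and the fingers below 0.1 N and linear speed of tin_right below 0.02 m/s)) or (z of tin_mid_center in the frame of crate above 0.1945 m and contact force between tin_mid and the fingers above 1 N and contact force between tin_mid and crate below 0.05 N and angle between tin_mid_center's own z axis and vertical below 0.3 rad and linear speed of tin_mid below 0.03 m/s and contact force between tin_mid and tin_left below 0.05 N and contact force between tin_mid and tin_right below 0.05 N and (z of tin_left_center in the frame of crate between 0.0595 and 0.0695 m and angle between tin_left_center's own z axis and vertical below 0.12 rad and contact force between tin_left and crate between 1.2 and 3.7 N and contact force between tin_left and the fingers below 0.1 N and linear speed of tin_left below 0.02 m/s) and (z of tin_right_center in the frame of crate between 0.0595 and 0.0695 m and angle between tin_right_center's own z axis and vertical below 0.12 rad and contact force between tin_right and crate between 1.2 and 3.7 N and contact force between tin_right and the fingers below 0.1 N and linear speed of tin_right below 0.02 m/s)) or (z of tin_right_center in the frame of crate above 0.1945 m and contact force between tin_right and the fingers above 1 N and contact force between tin_right and crate below 0.05 N and angle between tin_right_center's own z axis and vertical below 0.3 rad and linear speed of tin_right below 0.03 m/s and contact force between tin_right and tin_left below 0.05 N and contact force between tin_right and tin_mid below 0.05 N and (z of tin_left_center in the frame of crate between 0.0595 and 0.0695 m and angle between tin_left_center's own z axis and vertical below 0.12 rad and contact force between tin_left and crate between 1.2 and 3.7 N and contact force between tin_left and the fingers below 0.1 N and linear speed of tin_left below 0.02 m/s) and (z of tin_mid_center in the frame of crate between 0.0595 and 0.0695 m and angle between tin_mid_center's own z axis and vertical below 0.12 rad and contact force between tin_mid and crate between 1.2 and 3.7 N and contact force between tin_mid and the fingers below 0.1 N and linear speed of tin_mid below 0.02 m/s)))); the arm keeps its last pose, push and grip.
It fails at once if a tin is dropped (falls faster than 0.45 m/s, out of the fingers) ((linear speed of tin_left above 0.45 m/s and contact force between tin_left and the fingers below 0.1 N) or (linear speed of tin_mid above 0.45 m/s and contact force between tin_mid and the fingers below 0.1 N) or (linear speed of tin_right above 0.45 m/s and contact force between tin_right and the fingers below 0.1 N)).
It fails at once if a bystander (check weights, marker, keys) is moved by more than 30 mm (distance of any of weight_big_center, weight_small_center, marker_center, keys_center from where it was at the start of the episode above 0.03 m).
It fails at once if a tin is tipped by more than 0.7 rad (angle between any of tin_left_center, tin_mid_center, tin_right_center's own z axis and vertical above 0.7 rad).
It also fails if it takes over 64 s, if anything falls off the work surface, if the arm or the gripper's body presses on something with over 40 N, if the wrist force passes 120 N, or if a joint passes its speed limit or range.

## Robot

A 6-joint arm with a two-finger parallel gripper is mounted at the origin on a cart in front of the work surface, level with it; the furniture and walls round the work are solid. World frame = base frame: x ahead of the robot, y to its left, z up, the work surface at z = 0. Lengths are in m, angles in rad, forces in N, time in s.
With the tool pointing down it reaches from about 0.275 to 0.825 m from the base axis. Payload 4.9 kg.
Tool frame: the origin (TCP) lies midway between the tips of the shut fingers; the grasp point (between the pads) lies 19 mm behind it (grip_point_offset is the distance from the TCP to the grasp point, in m); z points along the fingers, y is the line along which they close (so a half turn about z gives the same grasp; the last joint's range is limited). The gripper opens to 85 mm and grips with 20 to 120 N. Pads are 22 mm wide; open, the fingers measure 114 mm over their backs; the gripper's body (76 mm by 85 mm) begins 54 mm behind the grasp point. The pads swing forward as they close: fully open they stand 13 mm farther back than shut.
Start: joints at [-1.282, 0.326, -0.193, 1.052, 0, 1.437], TCP at [0.226, -0.502, 0.231] pointing down, gripper open.
Joint ranges: [-2.65, 2.65], [-0.97, 1.79], [-1.3, 1.35], [-1.93, 2.1], [-1.47, 1.37], [-3.14, 3.14]. Speed limits (rad/s): [2.57, 2.57, 3.14, 3.14, 3.14, 3.14].

## Interface

Orientations are given as a rotation vector (axis times angle).
In Python, from cell import * gives the robot as it stands. Calls block until the motion is done:
- movep(position, orientation): joint-space move of the TCP to a pose.
- move_l(position, velocity=0.15, rot=None, until_force=None): straight line of the TCP; rot=None keeps the orientation; velocity is the mean speed in m/s. With until_force (N) it stops when the force on the tool has changed by that much, and returns True; else False.
- set_joints(angles): joint-space move.
- let_go() and grab(newtons=None): open the fingers fully, or close them until they stop; newtons is the grip in N (None keeps the last).
- sleep(seconds).
- ik(position, orientation): joint angles nearest the present ones, or None.
- get_state(): the state.
- grab_frame(name): name is "scene" or "side" or "wrist"; returns a dict with "img" (420x560x3 uint8, red, green, blue), "fx", "fy", "cx", "cy" (pixels), "k1" (the pictures are not rectified: a ray, as slopes to the right and down, at radius r is drawn at 1 + k1 r^2 times it, then the intrinsics apply), "cam_to_world" (4x4, takes a point from camera to world coordinates); the wrist camera has in their place "T_tool_cam" (4x4, takes a point from camera to tool coordinates, whose origin is the TCP and whose axes are the flange's). Camera axes: x right, y down, z forward; pixel columns grow to the right and rows downward; lengths in m; the calibration is good to about 2 mm. A picture is of the moment at which its call begins: read the wrist's pose just before it. There is no depth.
A pose or a line that the arm cannot do raises MotionError and nothing moves.
- sign_off(): hands the job in; it is judged then, once.
Trained networks look in the newest picture that a camera, given by its name, has taken for a name from the list of things; names that differ only in an ending like _2 or _b are one class to them, and where a whole thing is asked for, a point or a joint stands for the part that bears it (a point fixed in the world has none). Each returns a list of dicts, best first, with "score" (0 to 1); they miss things now and then, are a little off and sometimes report something else, mostly with a low value. They report only what shows in the picture. A call takes as long as a camera call. They do not tell look-alikes from the thing itself.
- spot_in(camera, name): "centre" ([column, row] in pixels, amid what is visible of it).
- silhouettes(camera, name): "mask" (420x560 bool, what is visible of it) and "centre" ([column, row] in pixels, amid what is visible of it).
- tip_of(camera, name): "centre" ([column, row] in pixels: a listed point, or the origin of a listed thing).
The state is a dict: "clock": time; "q": joint angles; "joint_velocities": joint speeds; "tau": joint torques, N m; "position": TCP position; "eef_rot": TCP orientation; "contact_force": force on the tool from outside, world axes, zero at the start; "wrist_torque": the same for the moment, N m; "finger_gap": opening from 0.0 (shut) to 1.0 (fully open); "grasp_force": force on a finger pad.
Only numpy, scipy, OpenCV 4.12 (cv2) and the standard library are available. Lean on these libraries where they do the work, as an engineer would, in place of code of your own. Each camera call takes 0.05 s, during which the arm holds its last target. There are 200 camera calls.

## Working session

There is one attempt and no reset: what is moved stays moved. The work goes in short steps, each a Python script; the robot and the scene stay as the last script left them, time stands still between calls to the robot, and variables do not carry over. Pictures are saved under pics/ and viewed, at most 10 in all, crops included, and the job is handed in when it is done.

```bash
mkdir -p pics; ls; cat > h.py <<'E'
from cell import *
import numpy as np, cv2, os
from scipy.spatial.transform import Rotation as R
def shot(c):
    s=get_state(); f=grab_frame(c)
    if c=="wrist":
        T=np.eye(4); T[:3,:3]=R.from_rotvec(s["eef_rot"]).as_matrix(); T[:3,3]=s["position"]; f["T"]=T@np.array(f["T_tool_cam"])
    else: f["T"]=np.array(f["cam_to_world"])
    return f
def ray(f,px):
    K=np.array([[f["fx"],0,f["cx"]],[0,f["fy"],f["cy"]],[0,0,1]],float)
    d=np.array([(px[0]-f["cx"])/f["fx"],(px[1]-f["cy"])/f["fy"]]); u=d.copy()
    for _ in range(20): u=d/(1+f["k1"]*(u@u))
    v=f["T"][:3,:3]@np.array([u[0],u[1],1]); return f["T"][:3,3],v/np.linalg.norm(v)
def proj(f,p):
    q=np.linalg.inv(f["T"])@np.append(p,1); u=q[:2]/q[2]; u=u*(1+f["k1"]*(u@u))
    return np.array([u[0]*f["fx"]+f["cx"],u[1]*f["fy"]+f["cy"]])
def tri(rs):
    A=sum(np.eye(3)-np.outer(d,d) for o,d in rs); b=sum((np.eye(3)-np.outer(d,d))@o for o,d in rs)
    return np.linalg.solve(A,b)
def atz(r,z): o,d=r; return o+d*(z-o[2])/d[2]
def save(f,n): cv2.imwrite("pics/"+n,f["img"][:,:,::-1])
E
python3 - <<'E'
from h import *
for c in("scene","side"):
    f=shot(c); save(f,c+"0.png")
    for n in["crate","hole_mid","bar_tab","tin_left_center","tin_mid_center","tin_right_center","weight_big_center","weight_small_center","marker_center","keys_center"]:
        print(c,n,[(np.round(d["centre"]).tolist(),round(d["score"],2),np.round(atz(ray(f,d["centre"]),{"bar_tab":.161,"hole_mid":.044,"crate":0}.get(n,.0645)),3).tolist()) for d in tip_of(c,n)][:4])
E
```

```text
pics
scene crate []
scene hole_mid [([292.0, 221.0], 0.91, [0.516, 0.125, 0.044])]
scene bar_tab [([289.0, 179.0], 0.69, [0.517, 0.14, 0.161])]
scene tin_left_center [([273.0, 186.0], 0.69, [0.54, 0.243, 0.064])]
scene tin_mid_center [([290.0, 213.0], 0.81, [0.515, 0.132, 0.064])]
scene tin_right_center [([310.0, 243.0], 0.87, [0.493, 0.02, 0.064]), ([259.0, 274.0], 0.84, [0.348, 0.008, 0.064]), ([192.0, 181.0], 0.61, [0.378, 0.382, 0.064]), ([321.0, 326.0], 0.25, [0.374, -0.173, 0.064])]
scene weight_big_center [([322.0, 326.0], 0.81, [0.375, -0.174, 0.064])]
scene weight_small_center [([308.0, 314.0], 0.59, [0.371, -0.136, 0.064])]
scene marker_center [([230.0, 247.0], 0.77, [0.337, 0.112, 0.065])]
scene keys_center [([248.0, 148.0], 0.74, [0.579, 0.431, 0.064])]
side crate [([277.0, 239.0], 0.9, [0.512, 0.139, 0.0])]
side hole_mid [([278.0, 227.0], 0.94, [0.509, 0.148, 0.044])]
side bar_tab [([274.0, 182.0], 0.69, [0.517, 0.122, 0.161]), ([262.0, 245.0], 0.22, [0.533, 0.383, 0.161])]
side tin_left_center [([261.0, 244.0], 0.75, [0.547, 0.249, 0.064])]
side tin_mid_center [([271.0, 217.0], 0.81, [0.526, 0.134, 0.064])]
side tin_right_center [([284.0, 193.0], 0.84, [0.498, 0.015, 0.064]), ([333.0, 198.0], 0.84, [0.363, 0.038, 0.064]), ([330.0, 292.0], 0.79, [0.389, 0.417, 0.064])]
side weight_big_center [([318.0, 178.0], 0.49, [0.399, -0.069, 0.064])]
side weight_small_center [([319.0, 187.0], 0.49, [0.398, -0.018, 0.064])]
side marker_center [([334.0, 240.0], 0.69, [0.372, 0.233, 0.064])]
side keys_center [([221.0, 343.0], 0.84, [0.603, 0.569, 0.064])]
```

```bash
python3 - <<'E'
import cv2
a=cv2.imread("pics/scene0.png"); b=cv2.imread("pics/side0.png")
cv2.imwrite("pics/ab.png",cv2.hconcat([cv2.resize(a[110:390,130:410],(400,400)),cv2.resize(b[110:390,140:420],(400,400))]))
E
```

```text
(no output)
```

View pics/ab.png

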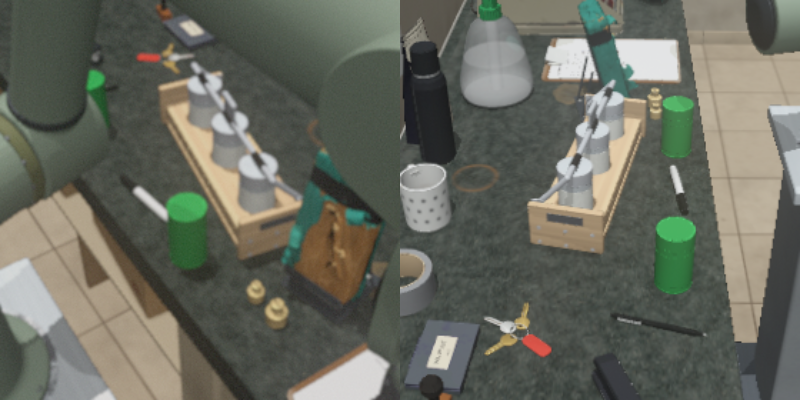

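The left panel is the scene camera and the right panel the side camera. The crate holds three silver tins, at scene pixels (273,186), (290,213) and (310,243), with the bar over them. The look-alikes are two green tins at scene (259,274) and (192,181), standing outside the crate; the silver ones fit the description. A teal and brown object stands near the crate's right end, so I'll locate it before moving.

```bash
python3 - <<'E'
from h import *
F={c:shot(c) for c in("scene","side")}
for n in["hole_mid","bar_tab","tin_left_center","tin_mid_center","tin_right_center"]:
    rs=[ray(F[c],tip_of(c,n)[0]["centre"]) for c in F]; print(n,tri(rs).round(3))
for n,a,b in[("teal mid",(364,275),(283,141)),("teal bottom?",(362,320),(295,173)),("teal top",(358,222),(275,112)),("teal r bottom",(370,315),(301,173))]:
    ra,rb=ray(F["scene"],a),ray(F["side"],b); p=tri([ra,rb]); print(n,p.round(3),[np.linalg.norm(np.cross(p-o,d)).round(3) for o,d in(ra,rb)],atz(ra,0).round(2),atz(rb,0).round(2))
print("cams",F["scene"]["T"][:3,3].round(2),F["side"]["T"][:3,3].round(2))
s=get_state(); p=s["position"]; print(p,proj(F["scene"],p),proj(F["side"],p),proj(F["scene"],np.array([.226,-.502,.4])),proj(F["side"],np.array([.226,-.502,.4])))
f=shot("wrist"); 
a=F["scene"]["img"]; cv2.imwrite("pics/w0.png",cv2.hconcat([cv2.resize(a,(400,300)),cv2.resize(f["img"],(400,300))])[:,:,::-1])
E
```

```text
hole_mid [0.518 0.14  0.041]
bar_tab [0.515 0.137 0.163]
tin_left_center [0.543 0.252 0.061]
tin_mid_center [0.521 0.141 0.061]
tin_right_center [ 0.476  0.162 -0.096]
teal mid [ 0.494 -0.162  0.132] [np.float64(0.01), np.float64(0.01)] [ 0.57 -0.08  0.  ] [ 0.51 -0.45  0.  ]
teal bottom? [ 0.47  -0.183  0.02 ] [np.float64(0.004), np.float64(0.004)] [ 0.49 -0.17  0.  ] [ 0.47 -0.22  0.  ]
teal top [ 0.509 -0.119  0.238] [np.float64(0.017), np.float64(0.017)] [0.68 0.07 0.  ] [ 0.55 -0.72  0.  ]
teal r bottom [ 0.467 -0.187  0.028] [np.float64(0.021), np.float64(0.021)] [ 0.51 -0.17 -0.  ] [ 0.45 -0.22  0.  ]
cams [-0.02 -0.62  0.86] [0.46 1.27 0.82]
[ 0.22567787 -0.50158328  0.23129546] [398.93347769 488.00608088] [365.6755316   74.49603391] [427.02431348 418.93414994] [368.42819121  25.96035193]
```

View pics/w0.png

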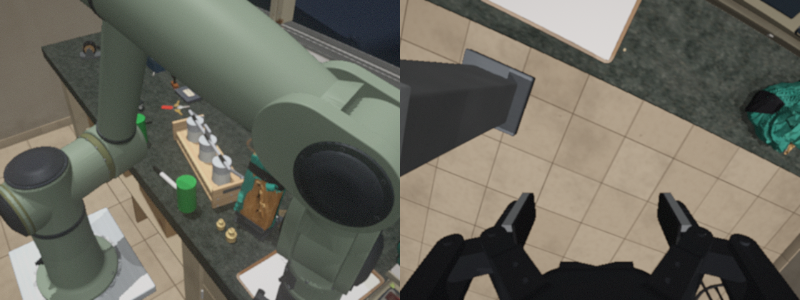

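The teal and brown object is a standing bag or tool near (0.49,-0.16), about 0.25 m tall, so I'll stay above it. Next I'll take wrist views from above the crate.

```bash
cat >> h.py <<'E'
def rot(a): # tool down, closing axis y along world heading a
    y=np.array([np.cos(a),np.sin(a),0]); z=np.array([0,0,-1.]); return R.from_matrix(np.stack([np.cross(y,z),y,z],1)).as_rotvec()
PTS=["hole_mid","bar_tab","tin_left_center","tin_mid_center","tin_right_center"]
E
python3 - <<'E'
from h import *
s=get_state(); p=s["position"].copy() if hasattr(s["position"],"copy") else s["position"]
move_l([p[0],p[1],.42],velocity=.3)
for a in(-.21,-.21+np.pi):
    q=ik([.47,.13,.42],rot(a)); print(a,None if q is None else np.round(q,2))
    q=ik([.51,.13,.1],rot(a)); print(a,None if q is None else np.round(q,2))
best=min((a for a in(-.21,-.21+np.pi) if ik([.47,.13,.42],rot(a)) is not None),key=lambda a:abs(ik([.47,.13,.42],rot(a))[5]))
obs={n:[] for n in PTS}
for k,(x,y) in enumerate([(.47,.13),(.40,.06),(.40,.20)]):
    movep([x,y,.42],rot(best)); f=shot("wrist"); save(f,f"wr{k}.png"); print("cam",f["T"][:3,3].round(3))
    for n in PTS:
        d=tip_of("wrist",n)
        print(k,n,[(np.round(e["centre"]).tolist(),round(e["score"],2),np.round(atz(ray(f,e["centre"]),{"bar_tab":.161,"hole_mid":.044}.get(n,.0645)),3).tolist()) for e in d[:3]])
        if d: obs[n].append(ray(f,d[0]["centre"]))
for n in PTS:
    if len(obs[n])>1: print(n,tri(obs[n]).round(4))
print(get_state()["clock"])
E
```

```text
-0.21 [0.12 0.15 0.06 1.47 0.   1.9 ]
-0.21 [ 0.11  0.41 -0.44  0.72  0.    1.89]
2.931592653589793 [ 0.12  0.15  0.06  1.47  0.   -1.24]
2.931592653589793 [ 0.11  0.41 -0.44  0.72  0.   -1.25]
cam [0.453 0.048 0.563]
0 hole_mid [([249.0, 169.0], 0.69, [0.518, 0.14, 0.044])]
0 bar_tab [([242.0, 185.0], 0.61, [0.518, 0.138, 0.161]), ([248.0, 171.0], 0.47, [0.505, 0.122, 0.161])]
0 tin_left_center [([249.0, 235.0], 0.81, [0.543, 0.252, 0.064])]
0 tin_mid_center [([248.0, 171.0], 0.59, [0.517, 0.139, 0.064])]
0 tin_right_center [([244.0, 95.0], 0.94, [0.496, 0.02, 0.064]), ([344.0, 281.0], 0.72, [0.39, 0.383, 0.064]), ([331.0, 76.0], 0.63, [0.359, 0.022, 0.064])]
cam [ 0.382 -0.022  0.564]
1 hole_mid [([220.0, 214.0], 0.94, [0.519, 0.14, 0.044])]
1 bar_tab [([206.0, 238.0], 0.83, [0.519, 0.135, 0.161])]
1 tin_left_center [([221.0, 272.0], 0.65, [0.543, 0.246, 0.064]), ([259.0, 59.0], 0.31, [0.391, -0.094, 0.064])]
1 tin_mid_center [([217.0, 215.0], 0.98, [0.52, 0.134, 0.064])]
1 tin_right_center [([214.0, 147.0], 0.96, [0.493, 0.019, 0.064]), ([293.0, 130.0], 0.82, [0.361, 0.019, 0.064]), ([316.0, 317.0], 0.55, [0.386, 0.384, 0.065])]
cam [0.383 0.12  0.563]
2 hole_mid [([197.0, 136.0], 0.6, [0.52, 0.137, 0.044])]
2 bar_tab [([178.0, 142.0], 0.81, [0.516, 0.136, 0.161])]
2 tin_left_center [([201.0, 205.0], 0.56, [0.541, 0.251, 0.064])]
2 tin_mid_center [([194.0, 136.0], 0.62, [0.52, 0.135, 0.064])]
2 tin_right_center [([303.0, 259.0], 0.89, [0.385, 0.391, 0.064]), ([188.0, 57.0], 0.72, [0.495, 0.021, 0.064]), ([278.0, 34.0], 0.56, [0.356, 0.02, 0.064])]
hole_mid [0.5168 0.137  0.0548]
bar_tab [0.5186 0.1369 0.1584]
tin_left_center [0.5461 0.2548 0.0509]
tin_mid_center [0.5184 0.1358 0.0681]
tin_right_center [0.3929 0.0221 0.6968]
6.9333
```

View pics/wr1.png

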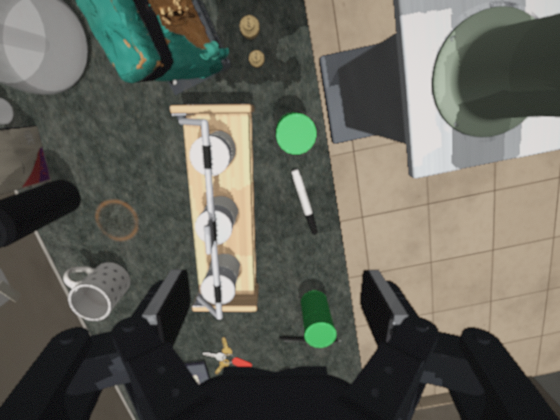

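This wrist view shows the crate upright in the picture. The silver lids are at (210,155), (213,227) and (217,290), and the tab is near (206,238). The green tins at (296,133) and (318,325) are outside the crate. All heights match. Now I'll swing the bar.

```bash
cat >> h.py <<'E'
C=np.array([.519,.136,0]); YAW=-.206
RC=rot(YAW+np.pi)
def W(x,y,z): c,s=np.cos(YAW),np.sin(YAW); return [C[0]+c*x-s*y,C[1]+s*x+c*y,z]
E
python3 - <<'E'
from h import *
grab(20)
movep(W(-.06,0,.26),RC); move_l(W(-.06,0,.150),velocity=.2)
print(move_l(W(0,0,.152),velocity=.1,until_force=25), get_state()["contact_force"])
print(move_l(W(.05,0,.160),velocity=.1,until_force=25), get_state()["contact_force"])
print(move_l(W(.10,0,.168),velocity=.12,until_force=25), get_state()["contact_force"])
move_l(W(.08,0,.26),velocity=.3); let_go()
movep(W(-.10,0,.36),RC)
f=shot("wrist"); save(f,"w_bar.png"); g=shot("side"); save(g,"s_bar.png")
for n in PTS:
    for c,ff in(("wrist",f),("side",g)):
        print(c,n,[(np.round(e["centre"]).tolist(),round(e["score"],2),np.round(atz(ray(ff,e["centre"]),.0645),3).tolist()) for e in tip_of(c,n)[:3]])
print([proj(f,np.array(W(0,y,.117))).round() for y in(.115,0,-.115)])
cv2.imwrite("pics/bar.png",cv2.hconcat([f["img"],g["img"]])[:,:,::-1]); 
i=cv2.imread("pics/bar.png"); cv2.imwrite("pics/bar.png",cv2.resize(i,(800,300)))
print(get_state()["clock"])
E
```

```text
True [-1.51935416  1.71011541  1.69412485]
False [ 0.13115621 -0.39632954 -0.55339735]
False [-0.72588605 -0.04909176  0.22618425]
wrist hole_mid []
side hole_mid [([276.0, 226.0], 0.68, [0.512, 0.176, 0.064])]
wrist bar_tab [([108.0, 168.0], 0.78, [0.665, 0.107, 0.064])]
side bar_tab [([219.0, 210.0], 0.93, [0.665, 0.102, 0.064]), ([318.0, 177.0], 0.22, [0.401, -0.074, 0.064])]
wrist tin_left_center [([213.0, 238.0], 0.93, [0.541, 0.248, 0.064]), ([310.0, 156.0], 0.72, [0.37, 0.152, 0.064])]
side tin_left_center [([261.0, 244.0], 0.55, [0.546, 0.249, 0.064])]
wrist tin_mid_center [([208.0, 167.0], 0.7, [0.518, 0.138, 0.064])]
side tin_mid_center [([270.0, 219.0], 0.65, [0.53, 0.143, 0.064])]
wrist tin_right_center [([203.0, 81.0], 0.92, [0.494, 0.022, 0.064]), ([323.0, 292.0], 0.68, [0.385, 0.383, 0.064])]
side tin_right_center [([328.0, 291.0], 0.96, [0.394, 0.414, 0.064]), ([284.0, 194.0], 0.76, [0.497, 0.021, 0.064]), ([334.0, 200.0], 0.6, [0.361, 0.049, 0.064])]
[array([205., 253.]), array([199., 174.]), array([191.,  79.])]
13.7083
```

View pics/bar.png

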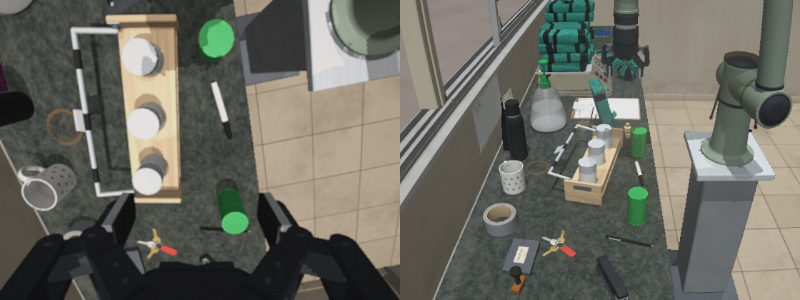

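The bar lies over at the back, with its rail at (80,110) in the left panel, and all three tins are seated. I'll refine the lid centres from this same view.

```bash
python3 - <<'E'
from h import *
f=shot("wrist")
g=cv2.cvtColor(f["img"],cv2.COLOR_RGB2HSV); out=f["img"].copy()
for y in(.115,0,-.115):
    p=proj(f,np.array(W(0,y,.117))).astype(int)
    m=((g[...,2]>150)&(g[...,1]<40)).astype(np.uint8); M=np.zeros_like(m); cv2.circle(M,tuple(map(int,p)),45,1,-1); m*=M
    m=cv2.morphologyEx(m,cv2.MORPH_OPEN,np.ones((7,7)))
    c=max(cv2.findContours(m,0,1)[0],key=cv2.contourArea); e=cv2.fitEllipse(cv2.convexHull(c)); cv2.ellipse(out,e,(255,0,0),1)
    w=atz(ray(f,e[0]),.117); print(y,np.round(e[0]),np.round(e[1],1),w.round(4),(w-W(0,y,.117)).round(4))
o=out[50:330,100:330]; cv2.imwrite("pics/lids.png",cv2.resize(o,None,fx=2,fy=2)[:,:,::-1])
E
```

```text
0.115 [205. 254.] [37.4 42.7] [0.5427 0.249  0.117 ] [ 0.0002  0.0004 -0.    ]
0 [199. 174.] [43.8 47.2] [0.5174 0.1356 0.117 ] [-0.0016 -0.0004 -0.    ]
-0.115 [193.  79.] [48.8 53.4] [0.4923 0.0241 0.117 ] [-0.0031  0.0007 -0.    ]
```

View pics/lids.png

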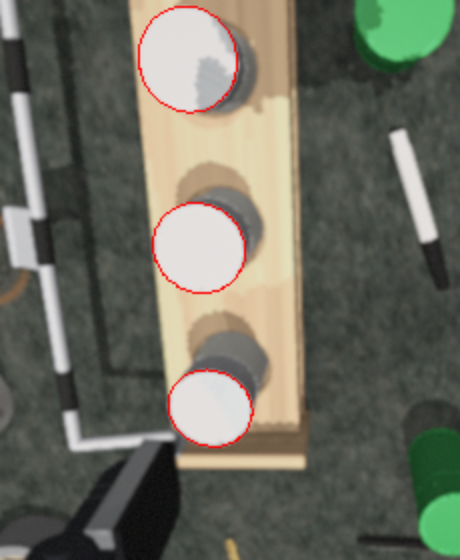

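The ellipses sit on the lids at full-image pixels (205,254), (199,174) and (193,79). Now I'll heft the left tin.

```bash
cat >> h.py <<'E'
YAW=-.215; RC=rot(YAW+np.pi)
T={"left":[.5427,.2490],"mid":[.5176,.1358],"right":[.4930,.0235]}
ZG=.0755
def fz(): return np.mean([(sleep(.05),get_state()["contact_force"][2])[1] for _ in range(8)])
def take(n,lift):
    x,y=T[n]; movep([x,y,.19],RC); move_l([x,y,ZG],velocity=.12,until_force=8)
    f0=fz(); grab(35); s=get_state(); print(n,"gap",s["finger_gap"],"grip",s["grasp_force"],"pos",np.round(s["position"],4))
    move_l([x,y,ZG+lift],velocity=.08); sleep(.2); f1=fz()
    s=get_state(); print("weight",(f0-f1)/9.81,"grip",s["grasp_force"],"gap",s["finger_gap"],"torque",np.round(s["wrist_torque"],2)); return f0-f1
def back(n):
    x,y=T[n]; move_l([x,y,ZG+.006],velocity=.08); hit=move_l([x,y,ZG],velocity=.03,until_force=6); sleep(.2)
    print("down",hit,get_state()["position"][2],get_state()["contact_force"].round(2)); let_go(); move_l([x,y,.19],velocity=.15); print("clock",get_state()["clock"])
E
python3 - <<'E'
from h import *
take("left",.046)
f=shot("side"); save(f,"left.png"); cv2.imwrite("pics/leftc.png",cv2.resize(f["img"][130:330,180:400],None,fx=2,fy=2)[:,:,::-1])
back("left")
E
```

```text
left gap 0.6740587546339781 grip 37.736959892499726 pos [0.5425 0.2491 0.0758]
weight 0.53847548188378 grip 38.665653734933585 gap 0.6822485882080584 torque [ 0.07 -0.02  0.02]
down True 0.07576743538484063 [-0.17  0.16  6.57]
clock 20.3667
```

View pics/leftc.png

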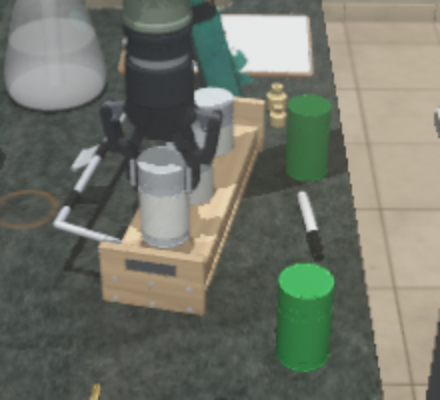

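The picture shows the left tin held upright and clear of its hole at (163,195), with the bar still back. It weighs about 0.54 kg, so it is probably the heavy one. I'll heft the other two next.

```bash
python3 - <<'E'
from h import *
w=take("mid",.046); back("mid")
w=take("right",.046); back("right")
x,y=T["right"]; movep([.43,.12,.36],RC); f=shot("wrist"); save(f,"chk.png"); g=shot("side")
cv2.imwrite("pics/chkc.png",cv2.hconcat([cv2.resize(f["img"],(400,300)),cv2.resize(g["img"][130:295,180:400],(400,300))])[:,:,::-1])
for n in T: print(n,proj(f,np.array(T[n]+[.117])).round())
E
```

```text
mid gap 0.6783163567421473 grip 37.57361916359514 pos [0.5176 0.1358 0.0758]
weight 0.23363384805896295 grip 37.95095869107172 gap 0.6764202489636564 torque [-0.04  0.01 -0.05]
down True 0.07576507383017121 [-0.31  1.04  6.21]
clock 26.5583
right gap 0.6734976152900634 grip 37.16979721561074 pos [0.4928 0.0236 0.0758]
weight 0.30054254116610196 grip 37.9457488283515 gap 0.6760369036923068 torque [ 0.04  0.01 -0.  ]
down True 0.07572111717403922 [-0.36 -0.16  5.46]
clock 32.7417
left [218. 276.]
mid [213. 200.]
right [207. 109.]
```

View pics/chkc.png

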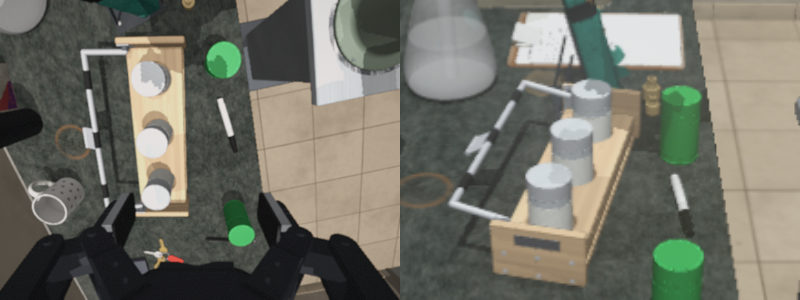

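The picture shows all three tins seated upright, with their lids where expected, and the bar still back. The left tin is clearly the heaviest (0.54 kg against 0.23 and 0.30). I'll lift it and hold.

```bash
python3 - <<'E'
from h import *
take("left",.175)
f=shot("side"); cv2.imwrite("pics/fin.png",cv2.resize(f["img"][80:330,150:400],None,fx=2,fy=2)[:,:,::-1]); print(get_state()["clock"],get_state()["position"])
E
```

```text
left gap 0.6766473815240986 grip 37.64973063021898 pos [0.5429 0.249  0.0758]
weight 0.5465920853699674 grip 38.50289127789438 gap 0.6748976451961007 torque [-0.02  0.06  0.03]
39.5 [0.54273315 0.24900394 0.25053567]
```

View pics/fin.png

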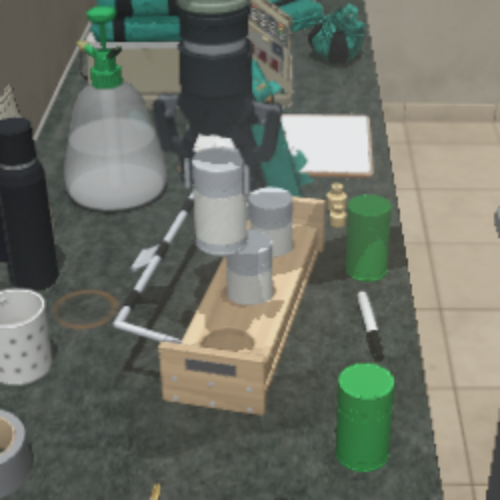

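The left tin is held upright at (218,200) above its empty hole at (228,342). The other two are seated at (270,222) and (249,272), and the bar is back.

```bash
python3 -c "
from cell import *
sleep(.5); print(sign_off())"
```

```text
the job is handed in; nothing more can be done
None
```

I handed the job in with the robot holding the left tin, the heaviest at about 0.54 kg (middle about 0.23 kg, right about 0.30 kg), upright about 17.5 cm above its seat, with the other two back in their holes and the bar over at the back; no verdict was shown.

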